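# Serve the cookie from the sloping stand with a lifting slice

## Task

Take the red-handled lifting slice by its grip, slide its blade under the big cookie on the sloping blue stand and lift the cookie off on the blade, without touching the cookie with the gripper. Let it slide gently off the blade onto the wooden board, so that it lies flat, chips up, wholly on the board, then stand the slice back on the worktop, clear of the board, and let go. Do not knock the other things about.

Things in the scene. Friction and masses are not known exactly. Their poses are not given: they have to be found in the camera images.
- slice: loose steel lifting slice with a red grip, 0.2 kg, standing level on blade and rear foot. Origin: underside of the blade's heel; x ahead along the blade, z up. Blade flat, x 0 to 100 mm, 76 wide, 2.5 thick (front 12 mm: 1.5), underside z = 0. Neck rod at x 11 to -29 mm. Grip bar x -98 to -22 mm, 18 wide (y), z 37 to 63 mm. Foot: crossbar 52 wide at x = -105 mm, underside z = 0
- slice_grip (a point): middle of the slice's red grip, 60 mm behind the origin and 50 mm above the blade's underside
- slice_tip (a point): middle of the blade's front edge on its underside, 100 mm ahead of the origin
- cookie: loose round cookie, golden brown with dark chips on top, rigid, diameter 90 mm, 16 mm thick, bottom edge bevelled 4 mm, about 0.09 kg, quite slippery (slides off a blade tilted 30 degrees or more). Origin at the centre of its underside, z out of its top (chips) face. It lies on the stand's deck and leans against the lip
- stand: fixed stand on wire legs: blue deck 150 mm long (along its slope), 120 wide, falling 30 degrees towards the stand's +x (away from the robot). Origin under the deck's middle at worktop height, x horizontal along the fall, z up. Deck top 99 mm high at the near end, 24 at the far end; there a lip stands 10 mm out of the deck, inner face 71 mm down the slope from deck_mid. No side walls
- deck_mid (a point): middle of the deck's upper face, 61.5 mm above the stand's origin; axes are the stand's (not tilted)
- board: loose wooden board, orange-brown, 160 x 300 x 16 mm, 0.6 kg, lying flat; origin at the centre of its underside, x across its 160 mm width, y along its 300 mm length
- tin: bystander: round tin 75 mm across, 58 high, behind the work; origin under its centre
- shaker: bystander: salt shaker 44 mm across, 90 high, behind the work; origin under its centre
- soap: bystander: bottle of dish soap 49 x 81 x 226 mm; origin under its centre
- mug_1: bystander: white mug, 97 mm high, on the right; origin under its middle
There are look-alikes about, which are no part of the job. What is meant by the cookie is not orange, pink or purple, and is the larger of those in its own colour.

How it is judged:
By the outcome, as a careful person would: the job done as asked, in the order asked, and still so for the second after the job is handed in, with the robot touching nothing.
It also fails if it takes over 72 s, if anything falls off the work surface, if the arm or the gripper's body presses on something with over 40 N, if the wrist force passes 120 N, or if a joint passes its speed limit or range.

## Robot

A 6-joint arm with a two-finger parallel gripper is mounted at the origin on a cart in front of the work surface, level with it; the furniture and walls round the work are solid. World frame = base frame: x ahead of the robot, y to its left, z up, the work surface at z = 0. Lengths are in m, angles in rad, forces in N, time in s.
With the tool pointing down it reaches from about 0.275 to 0.975 m from the base axis. Payload 8.4 kg.
Tool frame: the origin (TCP) lies at the very end of the fingers, on their centre line; the grasp point (between the pads) lies 19 mm behind it; z points along the fingers, y is the direction in which the jaws open and shut (so a half turn about z gives the same grasp; the last joint's range is limited). The gripper opens to 92 mm and grips with 3 to 60 N. Pads are 20 mm wide; open, the fingers measure 128 mm over their backs; the gripper's body (75 mm by 189 mm) begins 69 mm behind the grasp point.
Start: joints at [-1.118, 0.353, 1.633, -0, 1.155, -0.002], TCP at [0.275, -0.561, 0.215] pointing down, gripper open.
Joint ranges: [-2.63, 2.63], [-0.92, 2.1], [0.06, 2.66], [-1.3, 4.44], [0, 2.69], [-3.02, 3.02]. Speed limits (rad/s): [2.22, 2.22, 2.79, 3.14, 3.14, 3.14].

## Interface

Orientations are given as a 3x3 rotation matrix whose columns are the frame's x, y, z axes.
In Python, from station import r gives the robot as it stands. The module is installed in compiled form; this text tells all that it offers.
- The arm moves only by the tool play_rows, never from a script. Its argument "deltas" is a list of rows, each an object with "rotation": the turn, a rotation vector about the tool's x, y, z in rad, a list of three; "slide": the shift along the tool's x, y, z in mm, a list of three; "fingers": the opening, from -1 (shut) to 1 (fully open). In form: [{"rotation": [wx, wy, wz], "slide": [tx, ty, tz], "fingers": fingers}, ...]. A call has 1 to 5 rows; each row is the pose to reach, as a shift and turn from the pose commanded when the call began, along the tool's axes at that moment; what a row does not reach only later rows make up. A row lasts 1/8 s, in which the tool goes at most 62.5 mm and 10.7 degrees, less where a joint would pass 70% of its speed; a pose out of reach is approached as far as the arm can. A call with a gripper value outside its range is refused whole. The fingers move at their own pace and stop on an object; "newtons" is the grip in N (left out, the last holds). Time passes only in rows, so rows that repeat a pose let the fingers close. It gives the time, the measured TCP pose, the force and the opening at its end, in the units of the state.
- r.state(): the state, without advancing time (a new reading comes with each control period).
- r.grab_frame(name): name is "side" or "top"; returns the picture (384x512x3 uint8, red, green, blue); there is no depth.
- r.camera_model(name): a dict with "fx", "fy", "cx", "cy" (pixels), "rvec" (rotation vector, rad) and "tvec" (3), from world to camera coordinates, as OpenCV has them. Camera axes: x right, y down, z forward; pixel columns grow to the right and rows downward; lengths in m; the calibration is good to about 2 mm. A picture is of the moment at which its call begins. camera_model takes no time and is no camera call.
- r.finish_job(): hands the job in, once; it reports no verdict.
The state is a dict: "clock": time; "q": joint angles; "joint_vel": joint speeds; "tau": joint torques, N m; "eef_pos": TCP position; "ee_rot": TCP orientation; "ft_force": force on the tool from outside, world axes, zero at the start; "torque": the same for the moment, N m; "opening": finger opening in m.
Only numpy, scipy, OpenCV 4.12 (cv2) and the standard library are available. Lean on these libraries where they do the work, as an engineer would, in place of code of your own. Each camera call takes 0.05 s, during which the arm holds its last target. There are 200 camera calls.

## Working session

There is one attempt and no reset: what is moved stays moved. The work goes in short steps, Python scripts to look and compute and a tool call to move; the robot and the scene stay as the last step left them, time stands still between calls to the robot, and variables do not carry over. Pictures are saved under pics/ and viewed, about 8 in all and at most 12, crops included, and the job is handed in when it is done.

Besides the shell and the picture viewer there is one more tool, called by a JSON object that holds its "name" and its "arguments". play_rows: Moves the arm, as the interface text tells. Its arguments: {"type":"object","properties":{"deltas":{"type":"array"},"newtons":{"type":"number"}},"required":["deltas"]}

```bash
mkdir -p pics
python3 - <<'E'
from station import r
import cv2
print(r.state())
for n in ("top","side"):
    cv2.imwrite(f"pics/{n}0.png",r.grab_frame(n)[:,:,::-1]); print(n,r.camera_model(n))
E
```

```text
{'clock': 0.0, 'q': array([-1.11840953e+00,  3.53639417e-01,  1.63414562e+00,  2.75470962e-05,
        1.15521536e+00, -2.41488637e-03]), 'joint_vel': array([ 0.00217355, -0.00161262,  0.00051286,  0.00091048, -0.00089824,
        0.00135658]), 'tau': array([ 2.00744685e-04, -5.93847620e+01, -3.34218943e+01,  6.98844460e-02,
        2.35144986e-02, -1.35448486e-04]), 'eef_pos': array([ 0.27432892, -0.5610079 ,  0.21386424]), 'ee_rot': array([[ 8.98353064e-01,  4.39273742e-01, -5.92676480e-04],
       [ 4.39274141e-01, -8.98352157e-01,  1.27714968e-03],
       [ 2.85861238e-05, -1.40767878e-03, -9.99999009e-01]]), 'ft_force': array([ 0.95663481, -0.52158173, -0.27405816]), 'torque': array([ 0.02099707,  0.00683205, -0.00575618]), 'opening': 0.09176974977575424}
top {'fx': 348.3815711469211, 'fy': 348.3815711469211, 'cx': 263.97866786354393, 'cy': 188.01102688204185, 'rvec': array([ 2.17378708, -2.11071091,  0.20395759]), 'tvec': array([-0.0330863 ,  0.57502836,  1.54624887])}
side {'fx': 442.97910280767263, 'fy': 442.97910280767263, 'cx': 259.9713627696786, 'cy': 192.9103902371776, 'rvec': array([ 0.16772059, -2.9943527 ,  0.8682625 ]), 'tvec': array([0.54355918, 0.09221399, 1.64146583])}
```

View pics/top0.png

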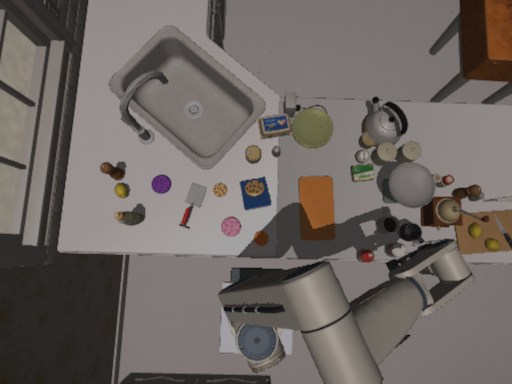

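View pics/side0.png

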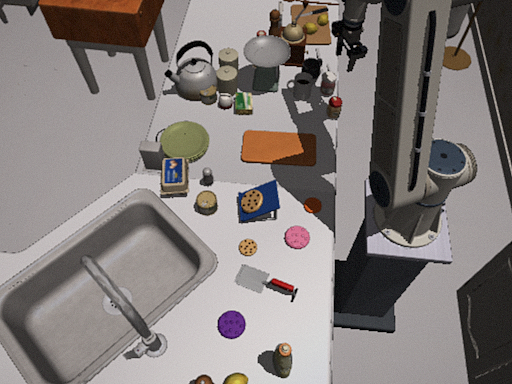

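Top view: the slice is at about (190,205), its grip at (186,216), and the stand with the big cookie at (255,190). The smaller look-alike is at (220,190), with purple at (161,184), pink at (231,227) and orange at (261,238). The board is at (317,208). I choose the one on the blue stand, at side view (252,201), and check it in a close crop.

```bash
cat > h.py <<'E'
import numpy as np, cv2
from station import r
CM={n:r.camera_model(n) for n in("top","side")}
def cam(n):
    c=CM[n]; R=cv2.Rodrigues(c["rvec"])[0]; return c,R,-R.T@c["tvec"]
def ray(n,uv):
    c,R,o=cam(n); d=R.T@np.array([(uv[0]-c["cx"])/c["fx"],(uv[1]-c["cy"])/c["fy"],1]); return o,d/np.linalg.norm(d)
def plane(n,uv,z):
    o,d=ray(n,uv); return o+d*(z-o[2])/d[2]
def proj(n,p):
    c,R,o=cam(n); q=R@np.asarray(p,float)+c["tvec"]; return np.array([c["fx"]*q[0]/q[2]+c["cx"],c["fy"]*q[1]/q[2]+c["cy"]])
def tri(a,b):
    o1,d1=ray("top",a);o2,d2=ray("side",b)
    t=np.linalg.lstsq(np.c_[d1,-d2],o2-o1,rcond=None)[0]
    p,q=o1+t[0]*d1,o2+t[1]*d2; return (p+q)/2,np.linalg.norm(p-q)
def mask(img,kind,box):
    h,s,v=[x.astype(int) for x in cv2.split(cv2.cvtColor(img,cv2.COLOR_RGB2HSV))]
    m={"red":((h<8)|(h>172))&(s>150)&(v>80),"blue":(h>100)&(h<125)&(s>140),"board":(h>4)&(h<18)&(s>150),
       "cookie":(h>8)&(h<25)&(s>70),"steel":(s<40)&(v>110)&(v<185)}[kind]
    o=np.zeros(m.shape,np.uint8); x0,y0,x1,y1=box; o[y0:y1,x0:x1]=m[y0:y1,x0:x1]
    n,l,st,ce=cv2.connectedComponentsWithStats(o)
    if n<2: return o,None,0
    k=1+np.argmax(st[1:,4]); return (l==k).astype(np.uint8),ce[k],st[k,4]
E
python3 - <<'E'
from h import *
T=r.grab_frame("top");S=r.grab_frame("side")
B={"top":{"red":(175,195,205,232),"blue":(235,170,280,220),"board":(290,170,345,250),"cookie":(240,175,272,202),"steel":(182,176,212,214)},
"side":{"red":(262,268,300,305),"blue":(230,178,285,228),"board":(235,125,322,170),"cookie":(236,185,270,218),"steel":(230,260,275,296)}}
for n,I in(("top",T),("side",S)):
    for k,b in B[n].items():
        m,c,a=mask(I,k,b); rc=cv2.minAreaRect(cv2.findNonZero(m)); print(n,k,c,a,rc)
        if k in("steel","board"):
            z={"steel":.0025,"board":.016}[k]
            print("  corners",[plane(n,p,z).round(3)[:2].tolist() for p in cv2.boxPoints(rc)],plane(n,c,z).round(4))
    
a=cv2.resize(T[165:245,165:285],None,fx=5,fy=5,interpolation=cv2.INTER_CUBIC)
b=cv2.resize(S[170:310,225:325],None,fx=2.857*1.0,fy=2.857,interpolation=cv2.INTER_CUBIC)
b=cv2.resize(S[170:310,225:325],(286,400),interpolation=cv2.INTER_CUBIC)
o=np.zeros((590,800,3),np.uint8); a=cv2.resize(T[170:235,170:275],(400,248),interpolation=cv2.INTER_CUBIC)
o[:248,:400]=a; bb=cv2.resize(S[175:310,230:325],(400,568),interpolation=cv2.INTER_CUBIC); o[:568,400:]=bb
cv2.imwrite("pics/crop1.png",o[:,:,::-1])
E
```

```text
top red [185.47058824 215.64705882] 51 ((185.50001525878906, 215.5), (3.156820774078369, 15.784104347229004), 21.801406860351562)
top blue [255.34203655 197.00261097] 383 ((254.8892822265625, 192.87249755859375), (27.16843605041504, 25.314729690551758), 79.99201965332031)
top board [316.22826615 207.89218067] 2059 ((316.2937927246094, 207.96392822265625), (63.252872467041016, 33.19300079345703), 87.39744567871094)
  corners [[0.638, -0.177], [0.651, -0.334], [0.355, -0.346], [0.344, -0.193]] [ 0.4954 -0.2621  0.016 ]
top cookie [254.         187.90295359] 237 ((254.0, 188.0), (14.0, 18.0), 90.0)
top steel [196.86641929 193.74304267] 1078 ((196.5, 194.5), (37.0, 29.0), 90.0)
  corners [[0.629, 0.371], [0.633, 0.235], [0.458, 0.226], [0.454, 0.359]] [0.5466 0.2963 0.0025]
side red [282.22105263 284.08421053] 95 ((282.25860595703125, 284.10345458984375), (22.097745895385742, 4.085297584533691), 21.801410675048828)
side blue [262.42268041 200.88954345] 679 ((258.2304992675781, 200.62559509277344), (27.804588317871094, 45.73188018798828), 69.775146484375)
side board [278.66449935 147.94278283] 2307 ((278.5413818359375, 147.7965545654297), (74.45952606201172, 31.82733726501465), 3.3664605617523193)
  corners [[0.644, -0.173], [0.657, -0.336], [0.349, -0.348], [0.35, -0.186]] [ 0.4992 -0.258   0.016 ]
side cookie [251.51861702 200.93617021] 376 ((251.5, 201.0), (22.0, 21.0), 90.0)
side steel [251.16408669 277.97058824] 646 ((252.55172729492188, 278.62066650390625), (33.79655075073242, 22.654830932617188), 21.801410675048828)
  corners [[0.604, 0.324], [0.586, 0.245], [0.474, 0.278], [0.494, 0.356]] [0.5443 0.2996 0.0025]
```

View pics/crop1.png

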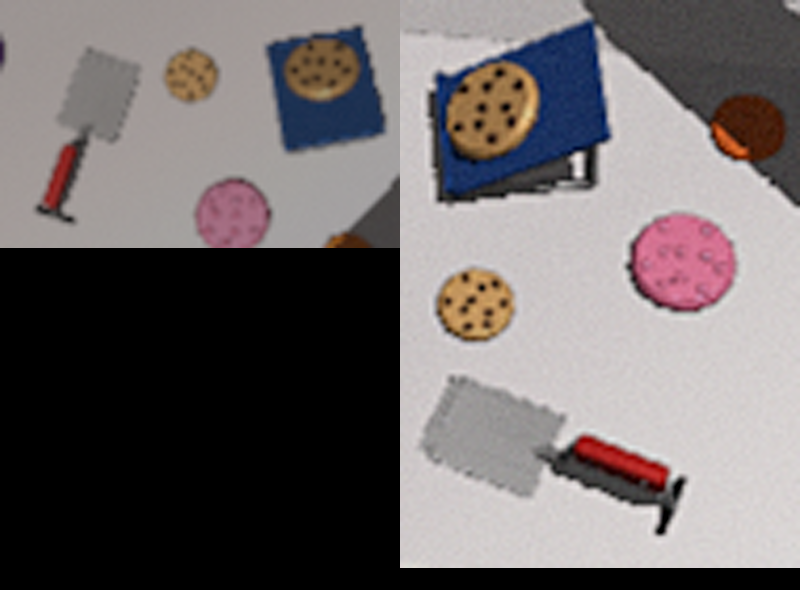

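Run:
```python
from h import *
t=lambda p:(169.6+p[0]/3.81,169.6+p[1]/3.815)
s=lambda p:(229.6+(p[0]-400)/4.21,174.6+p[1]/4.207)
print("grip",tri((185.47,215.65),(282.22,284.08)))
P=lambda a,b:tri(t(a),s(b))
bl=[((88,46),(455,375)),((140,66),(422,440)),((110,143),(532,497)),((56,120),(567,415))]
for n,(a,b) in zip(["A","B","C","D"],bl): print(n,plane("top",t(a),.0025).round(4))
for b in [(455,375),(567,415),(532,497),(422,440)]: print("sideblade",plane("side",s(b),.0025).round(4))
for z in (.063,): print("grip planes",plane("top",(185.47,215.65),.055).round(4),plane("side",(282.22,284.08),.055).round(4))
D=[]
for n,a,b in [("near-y",(385,130),(593,22)),("near+y",(288,151),(608,138)),("far+y",(268,43),(447,192)),("far-y",(360,28),(437,75))]:
    p,e=P(a,b);print(n,p.round(4),e.round(4));D.append(p)
    z=.099 if n[0]=="n" else .033
    print("   ",plane("top",t(a),z).round(4),plane("side",s(b),z).round(4))
print("cookie",tri((254,187.9),(251.5,200.95)))
```

```text
grip (array([0.43832818, 0.33105458, 0.05905498]), np.float64(0.0009650542211191994))
A [0.6035 0.3193 0.0025]
B [0.5805 0.2539 0.0025]
C [0.4842 0.2851 0.0025]
D [0.5104 0.3525 0.0025]
sideblade [0.5797 0.2513 0.0025]
sideblade [0.4848 0.2756 0.0025]
sideblade [0.5056 0.3475 0.0025]
sideblade [0.5989 0.3101 0.0025]
grip planes [0.4382 0.332  0.055 ] [0.4387 0.3294 0.055 ]
near-y [ 0.4974 -0.0464  0.0981] 0.0018
    [ 0.4982 -0.0465  0.099 ] [ 0.4965 -0.0456  0.099 ]
near+y [0.4725 0.0646 0.0919] 0.0025
    [0.4705 0.0645 0.099 ] [0.4737 0.0684 0.099 ]
far+y [0.6077 0.0963 0.0296] 0.003
    [0.6085 0.0959 0.033 ] [0.6058 0.0985 0.033 ]
far-y [ 0.6299 -0.0154  0.0367] 0.0002
    [ 0.6307 -0.0155  0.033 ] [ 0.6302 -0.0177  0.033 ]
cookie (array([0.57420043, 0.02927797, 0.05859186]), np.float64(0.0019862878522467595))
```

The crop confirms it: the cookie on the blue deck, at top (254,188) and side (251.5,201), is golden brown with chips and larger than the one at (220,190). The checks hold: blade length about 99 mm, grip z about 55, and deck near edge at about 0.098 m. Estimates: slice origin (.496,.315) with yaw −17°, and deck_mid (.549,.0247) with yaw 12.7°.

```bash
cat > g.py <<'E'
from h import *
from scipy.spatial.transform import Rotation as Ro
al=np.radians(20)
z=np.array([np.sin(al),0,-np.cos(al)]);y=np.array([0,1.,0])
RST=np.c_[np.cross(y,z),y,z]                    # tool in slice frame (tool x backwards)
PST=np.array([-.060,0,.050])+.019*z
def RS(yaw,pit): return Ro.from_euler("ZY",[yaw,pit],degrees=True).as_matrix()   # pit>0: nose down
def tool(o,yaw,pit): 
    R=RS(yaw,pit); return np.asarray(o)+R@PST, R@RST
def slice_now():
    s=r.state(); R=s["ee_rot"]@RST.T; return s["eef_pos"]-R@PST, Ro.from_matrix(R).as_euler("ZYX",degrees=True),s
def go(frm,to):
    (p,R),(q,Q)=frm,to
    print("rot",Ro.from_matrix(R.T@Q).as_rotvec().round(3),"slide",(R.T@(q-p)*1000).round(1),"-> tcp",q.round(3))
def cur():
    s=r.state(); return s["eef_pos"],s["ee_rot"]
E
python3 - <<'E'
from g import *
p,R=cur()
Rz=R@Ro.from_euler("z",-137,degrees=True).as_matrix()
T=tool([.496,.315,.0],-17,0)
m1=(np.array([.34,-.27,.26]),R@Ro.from_rotvec([0,0,-.9]).as_matrix())
pre=(T[0]+[0,0,.15],T[1])
go((p,R),m1); go((p,R),pre); print(T)
m2=(np.array([.40,.03,.27]),m1[1]@Ro.from_rotvec([0,0,-.9]).as_matrix())
go(m1,m2);go(m2,pre);go(pre,T)
E
```

```text
rot [ 0.   0.  -0.9] slide [ 186.8 -232.8  -45.7] -> tcp [ 0.34 -0.27  0.26]
rot [-0.417 -0.165 -2.36 ] slide [ 544.9 -726.3   32.6] -> tcp [0.445 0.331 0.182]
(array([0.44483615, 0.33064236, 0.03214584]), array([[-0.89863252,  0.2923717 ,  0.32707549],
       [ 0.27473953,  0.95630476, -0.09999701],
       [-0.34202014,  0.        , -0.93969262]]))
rot [ 0.   0.  -0.9] slide [305.9  -5.7  -9.8] -> tcp [0.4  0.03 0.27]
rot [-0.103 -0.34  -0.584] slide [204.6 224.7  88.1] -> tcp [0.445 0.331 0.182]
rot [0. 0. 0.] slide [ 51.3   0.  141. ] -> tcp [0.445 0.331 0.032]
```

{"name": "play_rows", "arguments": {"deltas": [{"rotation": [0,0,-0.9],"slide": [187,-233,-46],"fingers": 1},{"rotation": [0,0,-0.9],"slide": [187,-233,-46],"fingers": 1},{"rotation": [0,0,-0.9],"slide": [187,-233,-46],"fingers": 1},{"rotation": [0,0,-0.9],"slide": [187,-233,-46],"fingers": 1},{"rotation": [0,0,-0.9],"slide": [187,-233,-46],"fingers": 1}], "newtons": 50}}

```text
clock: 0.82
eef_pos: [0.3402, -0.2679, 0.2609]
ee_rot: [[0.209, 0.978, 0.0], [0.978, -0.209, -0.0], [0.0, 0.0, -1.0]]
ft_force: [0.7, -0.3, 0.3]
opening: 0.0916
```

{"name": "play_rows", "arguments": {"deltas": [{"rotation": [0,0,-0.9],"slide": [306,-6,-10],"fingers": 1},{"rotation": [0,0,-0.9],"slide": [306,-6,-10],"fingers": 1},{"rotation": [0,0,-0.9],"slide": [306,-6,-10],"fingers": 1},{"rotation": [0,0,-0.9],"slide": [306,-6,-10],"fingers": 1},{"rotation": [0,0,-0.9],"slide": [306,-6,-10],"fingers": 1}]}}

```text
clock: 1.45
eef_pos: [0.3999, 0.0323, 0.2709]
ee_rot: [[-0.637, 0.771, 0.001], [0.771, 0.637, 0.0], [-0.001, 0.001, -1.0]]
ft_force: [0.8, 0.0, 0.7]
opening: 0.0918
```

Run:
```python
from g import *
T=tool([.496,.315,.0],-17,0); pre=(T[0]+[0,0,.15],T[1])
s=r.state();print(s["clock"],s["eef_pos"],s["q"]); go(cur(),pre)
```

```text
1.45 [0.39991368 0.03230532 0.27091646] [ 7.68959056e-02 -7.11027435e-02  2.00523028e+00 -3.44455142e-05
  1.20654079e+00 -6.13059467e-01]
rot [-0.101 -0.338 -0.578] slide [201.6 224.5  88.8] -> tcp [0.445 0.331 0.182]
```

{"name": "play_rows", "arguments": {"deltas": [{"rotation": [-0.1,-0.338,-0.578],"slide": [202,224,89],"fingers": 1},{"rotation": [-0.1,-0.338,-0.578],"slide": [202,224,89],"fingers": 1},{"rotation": [-0.1,-0.338,-0.578],"slide": [202,224,89],"fingers": 1},{"rotation": [-0.1,-0.338,-0.578],"slide": [202,224,89],"fingers": 1},{"rotation": [-0.1,-0.338,-0.578],"slide": [202,224,89],"fingers": 1}]}}

```text
clock: 2.08
eef_pos: [0.4441, 0.327, 0.1819]
ee_rot: [[-0.898, 0.295, 0.326], [0.277, 0.956, -0.102], [-0.341, -0.002, -0.94]]
ft_force: [1.6, -0.4, 0.7]
opening: 0.0919
```

{"name": "play_rows", "arguments": {"deltas": [{"rotation": [-0.1,-0.338,-0.578],"slide": [0,0,0],"fingers": 1}]}}

```text
clock: 2.2
eef_pos: [0.4463, 0.3291, 0.181]
ee_rot: [[-0.899, 0.139, 0.416], [0.11, 0.99, -0.093], [-0.425, -0.038, -0.905]]
ft_force: [0.3, -1.8, -0.2]
opening: 0.0916
```

Run:
```python
from g import *
T=tool([.496,.315,.0],-17,0); pre=(T[0]+[0,0,.15],T[1])
s=r.state();print(s["clock"],s["eef_pos"],s["q"]); go(cur(),pre);go(cur(),T)
t=r.grab_frame("top")[170:235,155:235];S=r.grab_frame("side")[225:320,230:330]
o=np.zeros((600,800,3),np.uint8);o[:325,:400]=cv2.resize(t,(400,325),interpolation=cv2.INTER_CUBIC);o[:380,400:]=cv2.resize(S,(400,380),interpolation=cv2.INTER_CUBIC)
cv2.imwrite("pics/pre.png",o[:380,:,::-1])
```

```text
2.2 [0.44626079 0.32907783 0.18104295] [ 0.88164515  0.19460957  2.02487186 -0.56167527  0.79512964 -0.18512639]
rot [0.026 0.093 0.16 ] slide [ 1.   1.3 -1.7] -> tcp [0.445 0.331 0.182]
rot [0.026 0.093 0.16 ] slide [ 64.7   7.  133.9] -> tcp [0.445 0.331 0.032]
```

View pics/pre.png

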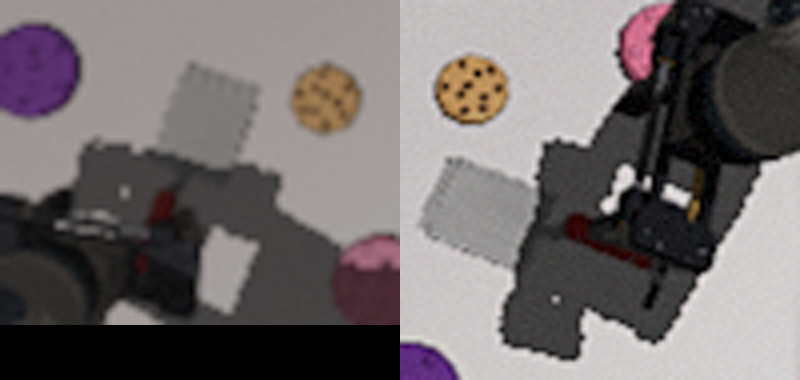

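The open fingers straddle the red grip, at about (160,205) in the top crop and (610,240) in the side crop. The extra row overturned the tool slightly, so I correct that on the way down.

{"name": "play_rows", "arguments": {"deltas": [{"rotation": [0.026,0.093,0.16],"slide": [1,1,-2],"fingers": 1},{"rotation": [0.026,0.093,0.16],"slide": [33,4,66],"fingers": 1},{"rotation": [0.026,0.093,0.16],"slide": [55,6,114],"fingers": 1},{"rotation": [0.026,0.093,0.16],"slide": [65,7,134],"fingers": 1},{"rotation": [0.026,0.093,0.16],"slide": [65,7,134],"fingers": 1}]}}

```text
clock: 2.92
eef_pos: [0.4432, 0.3248, 0.0324]
ee_rot: [[-0.897, 0.302, 0.323], [0.283, 0.953, -0.105], [-0.339, -0.003, -0.941]]
ft_force: [0.7, -0.2, 0.8]
opening: 0.0919
```

{"name": "play_rows", "arguments": {"deltas": [{"rotation": [0,0,0],"slide": [0,0,0],"fingers": -1},{"rotation": [0,0,0],"slide": [0,0,0],"fingers": -1},{"rotation": [0,0,0],"slide": [0,0,0],"fingers": -1},{"rotation": [0,0,0],"slide": [0,0,0],"fingers": -1},{"rotation": [0,0,0],"slide": [0,0,0],"fingers": -1}], "newtons": 15}}

```text
clock: 3.55
eef_pos: [0.4436, 0.3266, 0.0338]
ee_rot: [[-0.897, 0.298, 0.326], [0.28, 0.955, -0.101], [-0.341, 0.0, -0.94]]
ft_force: [-0.5, 0.0, -0.2]
opening: 0.0439
```

{"name": "play_rows", "arguments": {"deltas": [{"rotation": [0,0,0],"slide": [0,0,0],"fingers": -1},{"rotation": [0,0,0],"slide": [0,0,0],"fingers": -1},{"rotation": [0,0,0],"slide": [0,0,0],"fingers": -1}], "newtons": 60}}

```text
clock: 3.92
eef_pos: [0.4436, 0.3266, 0.0335]
ee_rot: [[-0.897, 0.298, 0.326], [0.28, 0.955, -0.101], [-0.341, 0.0, -0.94]]
ft_force: [-0.2, 1.0, 0.0]
opening: 0.0176
```

Run:
```python
from g import *
o,e,s=slice_now();print(s["clock"],o,e,s["q"],s["opening"],s["ft_force"],s["torque"])
c=cur(); go(c,(c[0]+[0,0,.15],c[1]))
```

```text
3.925 [0.49466054 0.31073431 0.00134536] [-17.32007119   0.0626043    0.01884565] [ 0.83510976  0.44761167  2.06748602 -0.61821925  0.5629954   0.08409173] 0.017636856208995477 [-0.15036047  0.99461515  0.02438571] [ 0.24727437 -0.02831782  0.06472317]
rot [0. 0. 0.] slide [ -51.1    0.  -141. ] -> tcp [0.444 0.327 0.184]
```

```bash
sed -i 's/PST=np.array(\[-.060,0,.050\])/PST=np.array([-.060,0,.0513])/' g.py
cat >> g.py <<'E'
D=np.array([.549,.0247,.0615]);PSI=12.7
def ondeck(s,h,pit,yaw=PSI,lat=0.):
    "slice origin with blade tip at s mm down the slope, h mm out of the deck"
    R=RS(PSI,30); tip=D+R@np.array([s,lat,h])/1000
    return tool(tip-RS(yaw,pit)@np.array([.1,0,0]),yaw,pit)
E
python3 - <<'E'
from g import *
c=cur(); up=(c[0]+[0,0,.17],c[1]); go(c,up)
P=ondeck(-60,45,31); go(up,P); go(P,ondeck(-28,4,31))
E
```

```text
rot [0. 0. 0.] slide [-5.800e+01  1.000e-01 -1.598e+02] -> tcp [0.444 0.327 0.204]
rot [-0.041  0.528 -0.529] slide [ -73.9 -328.8  -10.2] -> tcp [ 0.409 -0.007  0.238]
rot [0. 0. 0.] slide [-16.9   0.   49.2] -> tcp [ 0.416 -0.005  0.187]
```

{"name": "play_rows", "arguments": {"deltas": [{"rotation": [0,0,0],"slide": [-8,0,-20],"fingers": -1},{"rotation": [0,0,0],"slide": [-25,0,-70],"fingers": -1},{"rotation": [0,0,0],"slide": [-45,0,-120],"fingers": -1},{"rotation": [0,0,0],"slide": [-58,0,-160],"fingers": -1},{"rotation": [0,0,0],"slide": [-58,0,-160],"fingers": -1}]}}

```text
clock: 4.55
eef_pos: [0.4447, 0.3278, 0.2068]
ee_rot: [[-0.896, 0.298, 0.329], [0.282, 0.955, -0.097], [-0.343, 0.005, -0.939]]
ft_force: [0.5, 1.1, -1.7]
opening: 0.0177
```

{"name": "play_rows", "arguments": {"deltas": [{"rotation": [-0.005,0.066,-0.066],"slide": [-8,-40,-10],"fingers": -1},{"rotation": [-0.015,0.176,-0.176],"slide": [-25,-95,-30],"fingers": -1},{"rotation": [-0.023,0.3,-0.3],"slide": [-43,-150,-40],"fingers": -1},{"rotation": [-0.03,0.38,-0.38],"slide": [-60,-205,-40],"fingers": -1},{"rotation": [-0.038,0.48,-0.48],"slide": [-70,-260,-35],"fingers": -1}]}}

```text
clock: 5.18
eef_pos: [0.4197, 0.0884, 0.2581]
ee_rot: [[-0.976, -0.17, -0.136], [-0.166, 0.985, -0.036], [0.14, -0.013, -0.99]]
ft_force: [1.7, 0.8, -2.5]
opening: 0.0174
```

Run:
```python
from g import *
o,e,s=slice_now();print(s["clock"],o,e,s["q"],s["opening"],s["ft_force"],s["torque"])
go(cur(),ondeck(-60,45,31))
```

```text
5.175 [0.45085924 0.09303032 0.20345985] [ 9.3760893  28.04999459 -0.838482  ] [ 0.21011279  0.08248914  1.88793605 -0.00748253  1.31212175 -1.52787543] 0.017425652604553657 [ 1.74145002  0.75534662 -2.5367281 ] [ 0.03801171 -0.28171453  0.02938666]
rot [-0.004  0.051 -0.053] slide [ 23.8 -91.8  24.7] -> tcp [ 0.409 -0.007  0.238]
```

{"name": "play_rows", "arguments": {"deltas": [{"rotation": [-0.002,0.025,-0.026],"slide": [12,-40,5],"fingers": -1},{"rotation": [-0.004,0.051,-0.053],"slide": [24,-80,20],"fingers": -1},{"rotation": [-0.004,0.051,-0.053],"slide": [24,-92,25],"fingers": -1},{"rotation": [-0.004,0.051,-0.053],"slide": [24,-92,25],"fingers": -1},{"rotation": [-0.004,0.051,-0.053],"slide": [24,-92,25],"fingers": -1}]}}

```text
clock: 5.8
eef_pos: [0.409, -0.0047, 0.2385]
ee_rot: [[-0.959, -0.217, -0.182], [-0.213, 0.976, -0.042], [0.187, -0.002, -0.982]]
ft_force: [0.5, -0.1, -2.3]
opening: 0.0176
```

Run:
```python
from g import *
o,e,s=slice_now();print(s["clock"],o,e,s["ft_force"],s["torque"])
R=RS(e[0],e[1])
for n in("top","side"):
    print(n,"tipL,tipR,heelL,heelR",[proj(n,o+R@np.array(v)).round(1).tolist() for v in((.1,.038,0),(.1,-.038,0),(0,.038,.0025),(0,-.038,.0025))])
go(cur(),ondeck(-60,45,31))
t=r.grab_frame("top")[168:233,225:295];S=r.grab_frame("side")[170:235,225:305]
o=np.zeros((530,800,3),np.uint8);o[:371,:400]=cv2.resize(t,(400,371),interpolation=cv2.INTER_CUBIC);o[:325,400:]=cv2.resize(S,(400,325),interpolation=cv2.INTER_CUBIC)
cv2.imwrite("pics/deck.png",o[:375,:,::-1])
```

```text
5.8 [0.43723652 0.00142232 0.18243378] [12.45589505 30.77626925 -0.13305556] [ 0.45479824 -0.13374691 -2.32803535] [ 0.11870362 -0.25213915 -0.02335498]
top tipL,tipR,heelL,heelR [[247.1, 198.6], [264.4, 195.4], [250.5, 216.8], [268.5, 213.4]]
side tipL,tipR,heelL,heelR [[268.4, 198.7], [265.8, 180.5], [293.9, 188.2], [290.6, 169.8]]
rot [-0.001  0.004 -0.003] slide [ 0.7 -2.1  0.5] -> tcp [ 0.409 -0.007  0.238]
```

View pics/deck.png

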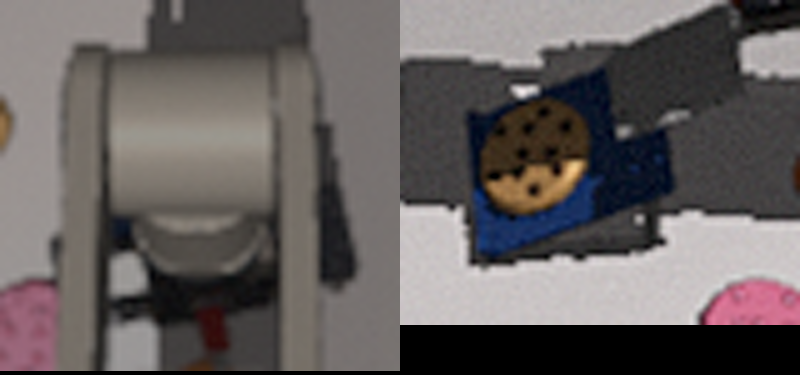

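Side view: the blade's front-left corner is at about (268.6,196.6) against a predicted (268.4,198.7), and the cookie is centred on the deck at (252,200.6). That is consistent, so I lower onto the deck ahead of the cookie, feeling for contact.

Run:
```python
from g import *
go(cur(),ondeck(-30,6,31)); A=ondeck(-30,6,31)
go(A,ondeck(-30,4,31)); go(A,ondeck(-20,6,31))
```

```text
rot [-0.002  0.004 -0.003] slide [-14.7  -2.   47.5] -> tcp [ 0.415 -0.005  0.189]
rot [0. 0. 0.] slide [ 0.7 -0.   1.9] -> tcp [ 0.414 -0.006  0.188]
rot [0. 0. 0.] slide [-9.5 -0.   3.3] -> tcp [ 0.423 -0.004  0.184]
```

{"name": "play_rows", "arguments": {"deltas": [{"rotation": [-0.002,0.004,-0.003],"slide": [-8,-2,24],"fingers": -1},{"rotation": [-0.002,0.004,-0.003],"slide": [-15,-2,47],"fingers": -1},{"rotation": [-0.002,0.004,-0.003],"slide": [-15,-2,47],"fingers": -1},{"rotation": [-0.002,0.004,-0.003],"slide": [-15,-2,47],"fingers": -1}]}}

```text
clock: 6.4
eef_pos: [0.4156, -0.006, 0.1906]
ee_rot: [[-0.958, -0.22, -0.186], [-0.216, 0.976, -0.042], [0.19, 0.0, -0.982]]
ft_force: [0.8, -0.4, -0.8]
opening: 0.0174
```

{"name": "play_rows", "arguments": {"deltas": [{"rotation": [0,0,0],"slide": [0.7,0,2],"fingers": -1},{"rotation": [0,0,0],"slide": [0.7,0,2],"fingers": -1}]}}

```text
clock: 6.65
eef_pos: [0.4143, -0.0066, 0.1884]
ee_rot: [[-0.958, -0.219, -0.185], [-0.215, 0.976, -0.042], [0.19, 0.0, -0.982]]
ft_force: [0.4, -0.2, -1.7]
opening: 0.018
```

{"name": "play_rows", "arguments": {"deltas": [{"rotation": [0,0,0],"slide": [0.7,0,2],"fingers": -1},{"rotation": [0,0,0],"slide": [0.7,0,2],"fingers": -1}]}}

```text
clock: 6.9
eef_pos: [0.413, -0.0069, 0.1861]
ee_rot: [[-0.958, -0.219, -0.186], [-0.215, 0.976, -0.042], [0.191, 0.0, -0.982]]
ft_force: [0.4, 0.3, -1.9]
opening: 0.0175
```

Run:
```python
from g import *
o,e,s=slice_now();print(s["clock"],o,e,s["ft_force"],s["torque"])
tip=o+RS(e[0],e[1])@[.1,0,0]; print("s,lat,h",(RS(PSI,30).T@(tip-D)*1000).round(1)); go(cur(),ondeck(-30,2,31))
```

```text
6.9 [ 0.44087541 -0.00061077  0.12984096] [1.26600206e+01 3.10113043e+01 1.74022465e-02] [ 0.36306588  0.27628444 -1.89759241] [ 0.09090279 -0.23759579 -0.02419217]
s,lat,h [-30.4  -1.    1.9]
rot [ 0.    -0.    -0.001] slide [-0.3  0.9  0. ] -> tcp [ 0.413 -0.006  0.186]
```

{"name": "play_rows", "arguments": {"deltas": [{"rotation": [0,0,0],"slide": [0.3,0,1],"fingers": -1},{"rotation": [0,0,0],"slide": [0.3,0,1],"fingers": -1}]}}

```text
clock: 7.15
eef_pos: [0.4126, -0.007, 0.1851]
ee_rot: [[-0.958, -0.219, -0.186], [-0.215, 0.976, -0.042], [0.191, 0.0, -0.982]]
ft_force: [0.1, 0.8, -1.7]
opening: 0.0173
```

{"name": "play_rows", "arguments": {"deltas": [{"rotation": [0,0,0],"slide": [0.3,0,1],"fingers": -1},{"rotation": [0,0,0],"slide": [0.3,0,1],"fingers": -1}]}}

```text
clock: 7.4
eef_pos: [0.4122, -0.0071, 0.1842]
ee_rot: [[-0.958, -0.219, -0.186], [-0.215, 0.976, -0.042], [0.191, 0.0, -0.982]]
ft_force: [0.1, 0.0, -1.8]
opening: 0.0177
```

Run:
```python
from g import *
o,e,s=slice_now();print(s["clock"],s["ft_force"],s["torque"])
tip=o+RS(e[0],e[1])@[.1,0,0]; print("s,lat,h",(RS(PSI,30).T@(tip-D)*1000).round(1))
```

```text
7.4 [ 0.12241404  0.03454779 -1.78568399] [ 0.11270413 -0.26496112 -0.03225121]
s,lat,h [-30.1  -1.   -0.1]
```

No contact yet, so I step further down.

{"name": "play_rows", "arguments": {"deltas": [{"rotation": [0,0,0],"slide": [0.3,0,1],"fingers": -1},{"rotation": [0,0,0],"slide": [0.3,0,1],"fingers": -1}]}}

```text
clock: 7.65
eef_pos: [0.412, -0.0071, 0.1835]
ee_rot: [[-0.958, -0.219, -0.186], [-0.215, 0.976, -0.041], [0.19, 0.0, -0.982]]
ft_force: [0.5, -0.7, 0.6]
opening: 0.0179
```

{"name": "play_rows", "arguments": {"deltas": [{"rotation": [0,0,0],"slide": [0.3,0,1],"fingers": -1},{"rotation": [0,0,0],"slide": [0.3,0,1],"fingers": -1}]}}

```text
clock: 7.9
eef_pos: [0.4117, -0.0072, 0.1827]
ee_rot: [[-0.958, -0.219, -0.185], [-0.215, 0.976, -0.041], [0.19, 0.0, -0.982]]
ft_force: [-0.1, 0.9, 4.8]
opening: 0.0177
```

Run:
```python
from g import *
o,e,s=slice_now();print(s["clock"],s["ft_force"],s["torque"])
tip=o+RS(e[0],e[1])@[.1,0,0]; print("s,lat,h",(RS(PSI,30).T@(tip-D)*1000).round(1))
```

```text
7.9 [-0.14187147  0.87541303  4.75169044] [ 0.40836251 -0.69024582  0.01278216]
s,lat,h [-29.7  -1.   -1.5]
```

Contact came at h≈−0.7 mm, but the moment places it at the deck's near edge and not at the tip. I lift slightly, pitch 2.5° more nose-down about the tip, and feel again.

Run:
```python
from g import *
A=ondeck(-29.7,-1.5,31); B=ondeck(-30,1,33.5); go(A,B); go(B,ondeck(-30,0,33.5)); go(cur(),B)
```

```text
rot [0.    0.044 0.   ] slide [-4.3  0.  -8.2] -> tcp [ 0.417 -0.005  0.19 ]
rot [0. 0. 0.] slide [0.3 0.  1. ] -> tcp [ 0.417 -0.005  0.189]
rot [ 0.     0.045 -0.001] slide [-4.4  0.9 -8.3] -> tcp [ 0.417 -0.005  0.19 ]
```

{"name": "play_rows", "arguments": {"deltas": [{"rotation": [0,0.044,0],"slide": [-4,1,-8],"fingers": -1},{"rotation": [0,0.044,0],"slide": [-4,1,-8],"fingers": -1},{"rotation": [0,0.044,0],"slide": [-4,1,-8],"fingers": -1}]}}

```text
clock: 8.28
eef_pos: [0.4158, -0.0051, 0.189]
ee_rot: [[-0.949, -0.219, -0.228], [-0.213, 0.976, -0.051], [0.234, 0.0, -0.972]]
ft_force: [0.3, 0.2, -1.6]
opening: 0.0175
```

{"name": "play_rows", "arguments": {"deltas": [{"rotation": [0,0,0],"slide": [0.3,0,1],"fingers": -1},{"rotation": [0,0,0],"slide": [0.3,0,1],"fingers": -1}]}}

```text
clock: 8.52
eef_pos: [0.4157, -0.0052, 0.1886]
ee_rot: [[-0.949, -0.219, -0.228], [-0.213, 0.976, -0.051], [0.233, 0.0, -0.972]]
ft_force: [-0.3, -0.0, 1.2]
opening: 0.0173
```

{"name": "play_rows", "arguments": {"deltas": [{"rotation": [0,0,0],"slide": [0.3,0,1],"fingers": -1},{"rotation": [0,0,0],"slide": [0.3,0,1],"fingers": -1}]}}

```text
clock: 8.78
eef_pos: [0.4155, -0.0053, 0.188]
ee_rot: [[-0.949, -0.219, -0.228], [-0.213, 0.976, -0.051], [0.233, 0.0, -0.972]]
ft_force: [0.2, 0.1, 4.6]
opening: 0.0176
```

Run:
```python
from g import *
o,e,s=slice_now();print(s["clock"],s["ft_force"],s["torque"],e)
tip=o+RS(e[0],e[1])@[.1,0,0]; print("s,lat,h",(RS(PSI,30).T@(tip-D)*1000).round(1))
```

```text
8.775 [0.17752776 0.10133478 4.57169673] [ 0.31597008 -0.60042171 -0.10165861] [1.26620690e+01 3.34830163e+01 8.11285995e-03]
s,lat,h [-30.5  -0.   -1.6]
```

With the sensor offset along the tool taken into account, both contacts were at the tip (deck surface at h≈−0.7). The pose is good, so I slide in along the slope.

Run:
```python
from g import *
A=ondeck(-30,-.9,33.5)
for s,p in((30,33.5),(30,32.5)): go(A,ondeck(s,-.6,p))
B=ondeck(30,-.6,32.5)
for s,p in((64,31.5),(66,31.5)): go(B,ondeck(s,-.6,p))
```

```text
rot [0. 0. 0.] slide [-57.6  -0.   16.8] -> tcp [0.467 0.006 0.159]
rot [ 0.    -0.017  0.   ] slide [-56.2  -0.   19.1] -> tcp [0.465 0.006 0.157]
rot [-0.    -0.017 -0.   ] slide [-31.    0.   12.6] -> tcp [0.492 0.012 0.138]
rot [-0.    -0.017 -0.   ] slide [-32.9   0.   13.2] -> tcp [0.494 0.012 0.137]
```

{"name": "play_rows", "arguments": {"deltas": [{"rotation": [0,0,0],"slide": [-11.5,0,3.3],"fingers": -1},{"rotation": [0,0,0],"slide": [-23,0,6.7],"fingers": -1},{"rotation": [0,0,0],"slide": [-34.5,0,10],"fingers": -1},{"rotation": [0,-0.008,0],"slide": [-45.5,0,14.3],"fingers": -1},{"rotation": [0,-0.017,0],"slide": [-56,0,19],"fingers": -1}]}}

```text
clock: 9.4
eef_pos: [0.4648, 0.0058, 0.1556]
ee_rot: [[-0.952, -0.219, -0.212], [-0.214, 0.976, -0.047], [0.217, 0.0, -0.976]]
ft_force: [-0.7, 0.1, 5.4]
opening: 0.0177
```

Run:
```python
from g import *
o,e,s=slice_now();print(s["clock"],s["ft_force"],s["torque"],e)
tip=o+RS(e[0],e[1])@[.1,0,0]; print("s,lat,h",(RS(PSI,30).T@(tip-D)*1000).round(1)); go(cur(),ondeck(64,-.6,31.5))
S=r.grab_frame("side")[170:235,225:305]
cv2.imwrite("pics/in.png",cv2.resize(S,(640,520),interpolation=cv2.INTER_CUBIC)[:,:,::-1])
```

```text
9.4 [-0.67567364  0.12302687  5.40166679] [ 0.25960867 -0.57823193 -0.08776883] [1.26692964e+01 3.25291083e+01 1.50357426e-02]
s,lat,h [30.1  0.  -1.8]
rot [ 0.    -0.018 -0.001] slide [-31.2  -0.   11.4] -> tcp [0.492 0.012 0.138]
```

View pics/in.png

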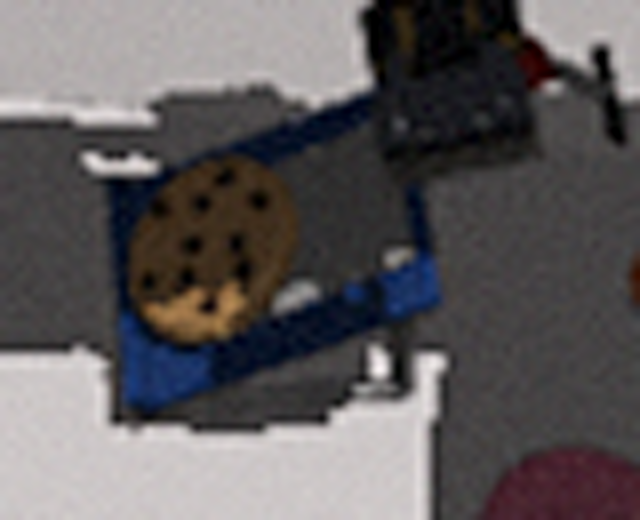

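The blade is under the cookie's rear half and the cookie, at (210,250) in the crop, is undisturbed. I go on to just short of the lip.

{"name": "play_rows", "arguments": {"deltas": [{"rotation": [0,-0.004,0],"slide": [-8,0,3],"fingers": -1},{"rotation": [0,-0.01,0],"slide": [-17,0,6.3],"fingers": -1},{"rotation": [0,-0.017,0],"slide": [-25,0,9.7],"fingers": -1},{"rotation": [0,-0.017,0],"slide": [-31,0,12.2],"fingers": -1},{"rotation": [0,-0.017,0],"slide": [-31,0,12.2],"fingers": -1}]}}

```text
clock: 10.07
eef_pos: [0.4919, 0.0119, 0.137]
ee_rot: [[-0.956, -0.219, -0.195], [-0.215, 0.976, -0.043], [0.199, 0.0, -0.98]]
ft_force: [3.7, 1.0, -1.2]
opening: 0.018
```

Run:
```python
from g import *
o,e,s=slice_now();print(s["clock"],s["ft_force"],s["torque"],e,s["q"])
tip=o+RS(e[0],e[1])@[.1,0,0]; print("s,lat,h",(RS(PSI,30).T@(tip-D)*1000).round(1))
A=ondeck(64,-1,31.5)
R=RS(PSI,31.5); og=A[0]-A[1]@RST.T@PST
for s in (66,68,70):go(A,ondeck(s,-1,31.5))
# rotate about heel, raising
for k,(up,fw,pit) in enumerate([(3,0,24),(8,0,14),(14,0,4),(22,0,-5),(40,0,-7)]):
    go(A,tool(og+np.array([fw*np.cos(.22),fw*np.sin(.22),up])/1000,PSI,pit))
```

```text
10.075 [ 3.65126034  1.0224807  -1.24404923] [ 0.43259975 -1.19322367 -0.02571817] [1.26693168e+01 3.15056993e+01 2.34926356e-02] [ 0.0462987   0.3538598   1.84474367 -0.03775364  1.14115618 -1.72630018]
s,lat,h [64.1  0.1 -1.3]
rot [0. 0. 0.] slide [-1.9  0.   0.6] -> tcp [0.494 0.012 0.136]
rot [0. 0. 0.] slide [-3.8 -0.   1.3] -> tcp [0.495 0.013 0.135]
rot [0. 0. 0.] slide [-5.7  0.   1.9] -> tcp [0.497 0.013 0.134]
rot [ 0.    -0.131 -0.   ] slide [6.8 0.  2.6] -> tcp [0.485 0.01  0.136]
rot [ 0.    -0.305 -0.   ] slide [14.8 -0.   6.1] -> tcp [0.477 0.008 0.134]
rot [ 0.   -0.48 -0.  ] slide [21.4  0.   9.8] -> tcp [0.47  0.007 0.132]
rot [ 0.    -0.637 -0.   ] slide [26.3 -0.  11.3] -> tcp [0.465 0.006 0.132]
rot [ 0.    -0.672 -0.   ] slide [30.5 -0.  -4.2] -> tcp [0.464 0.005 0.148]
```

{"name": "play_rows", "arguments": {"deltas": [{"rotation": [0,-0.15,0],"slide": [7.7,0,2.7],"fingers": -1},{"rotation": [0,-0.33,0],"slide": [16,0,6.4],"fingers": -1},{"rotation": [0,-0.51,0],"slide": [22.4,0,9.8],"fingers": -1},{"rotation": [0,-0.637,0],"slide": [26.3,0,10],"fingers": -1},{"rotation": [0,-0.672,0],"slide": [29,0,0],"fingers": -1}]}}

```text
clock: 10.7
eef_pos: [0.4586, 0.0055, 0.1409]
ee_rot: [[-0.872, -0.218, 0.438], [-0.194, 0.976, 0.1], [-0.449, 0.002, -0.893]]
ft_force: [-0.2, -0.6, -3.3]
opening: 0.0178
```

Run:
```python
from g import *
o,e,s=slice_now();print(s["clock"],o,s["ft_force"],s["torque"],e,s["opening"])
S=r.grab_frame("side")[150:230,205:305]
cv2.imwrite("pics/lift.png",cv2.resize(S,(700,560),interpolation=cv2.INTER_CUBIC)[:,:,::-1])
```

```text
10.7 [0.51428068 0.01802956 0.11387894] [-0.20395365 -0.59652505 -3.32959354] [-0.06808768  0.46502023  0.03184898] [12.60359186 -6.69588328  0.1209919 ] 0.017758354032642736
```

View pics/lift.png

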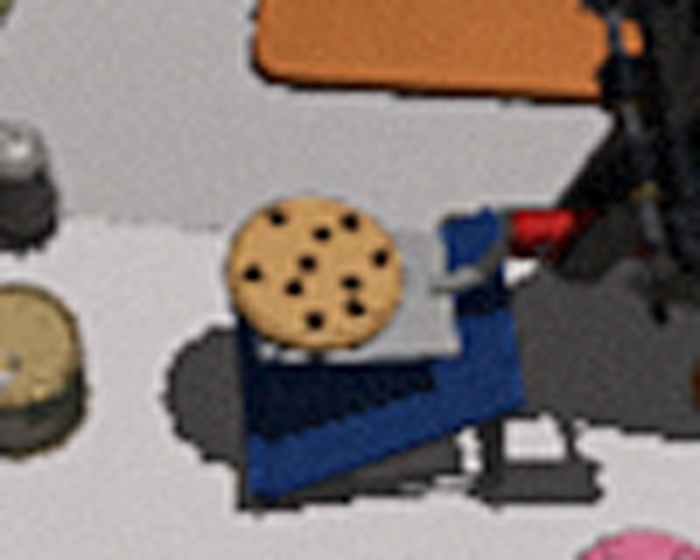

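The cookie is on the blade, centred at about (317,273) in the crop, with its front slightly past the tip. Fz fell by about 0.9 N, which matches its weight. Now I raise it and carry it smoothly to the board.

```bash
cat >> g.py <<'E'
def tipz(tip,yaw,pit): return tool(np.asarray(tip)-RS(yaw,pit)@np.array([.1,0,0]),yaw,pit)
def rows(base,poses):
    p,R=base
    for q,Q in poses: print(Ro.from_matrix(R.T@Q).as_rotvec().round(3).tolist(),(R.T@(q-p)*1000).round(1).tolist())
def mix(o0,y0,p0,o1,y1,p1,f):
    return tool(np.asarray(o0)+(np.asarray(o1)-o0)*f,y0+(y1-y0)*f,p0+(p1-p0)*f)
E
python3 - <<'E'
from g import *
o,e,s=slice_now()
c=plane("side",(249.9,188.6),o[2]+.018+.008); print("cookie in slice",RS(e[0],e[1]).T@(c-o))
U=o+[0,0,.08]; tip=np.array([.53,-.262,.076]); H=tip-RS(0,-8)@[.1,0,0]; print(H)
H2=H.copy();H2[2]=U[2]
seq=[mix(o,e[0],e[1],U,e[0],-8,f) for f in(.07,.25,.5,.78,1)]
print("lift");rows(cur(),seq)
f=np.cumsum([8,20,30,37,37,37,37,37,30,20,8.]);f/=f[-1]
seq2=[mix(U,e[0],-8,H2,0,-8,k) for k in f]
print("tr1");rows(seq[-1],seq2[:5]);print("tr2");rows(seq2[4],seq2[5:10]);print("tr3");rows(seq2[9],seq2[10:])
E
```

```text
cookie in slice [ 0.06822584 -0.00255214  0.01797634]
[ 0.43097319 -0.262       0.06208269]
lift
[0.001, -0.001, -0.001] [-2.5, 0.1, -4.9]
[0.001, -0.005, -0.001] [-8.8, 0.1, -17.6]
[0.001, -0.01, -0.001] [-17.6, 0.1, -35.3]
[0.001, -0.015, -0.001] [-27.4, 0.1, -55.1]
[0.001, -0.02, -0.001] [-35.2, 0.2, -70.6]
tr1
[0.003, 0.0, 0.005] [3.4, -6.4, -1.8]
[0.01, 0.0, 0.018] [11.8, -22.5, -6.3]
[0.02, -0.0, 0.038] [24.4, -46.7, -13.0]
[0.033, 0.0, 0.061] [40.0, -76.4, -21.3]
[0.045, -0.0, 0.085] [55.5, -106.2, -29.5]
tr2
[0.013, 0.0, 0.024] [12.9, -31.3, -6.8]
[0.025, 0.0, 0.048] [25.7, -62.6, -13.7]
[0.038, 0.0, 0.072] [38.5, -94.0, -20.5]
[0.049, 0.0, 0.091] [48.8, -119.4, -26.0]
[0.055, 0.0, 0.104] [55.7, -136.3, -29.6]
tr3
[0.003, -0.0, 0.005] [2.0, -7.1, -1.1]
```

{"name": "play_rows", "arguments": {"deltas": [{"rotation": [0,-0.001,0],"slide": [-2.5,0,-5],"fingers": -1},{"rotation": [0,-0.005,0],"slide": [-9,0,-17.5],"fingers": -1},{"rotation": [0,-0.01,0],"slide": [-17.5,0,-35],"fingers": -1},{"rotation": [0,-0.015,0],"slide": [-27,0,-55],"fingers": -1},{"rotation": [0,-0.02,0],"slide": [-35,0,-70],"fingers": -1}]}}

```text
clock: 11.38
eef_pos: [0.4631, 0.0053, 0.2224]
ee_rot: [[-0.861, -0.219, 0.458], [-0.194, 0.976, 0.103], [-0.47, -0.0, -0.883]]
ft_force: [0.5, 0.4, -3.0]
opening: 0.0176
```

{"name": "play_rows", "arguments": {"deltas": [{"rotation": [0.003,0,0.005],"slide": [3.4,-6.4,-1.8],"fingers": -1},{"rotation": [0.01,0,0.018],"slide": [12,-22.5,-6.3],"fingers": -1},{"rotation": [0.02,0,0.038],"slide": [24.5,-47,-13],"fingers": -1},{"rotation": [0.033,0,0.061],"slide": [40,-76.5,-21.3],"fingers": -1},{"rotation": [0.045,0,0.085],"slide": [55.5,-106,-29.5],"fingers": -1}]}}

```text
clock: 12.0
eef_pos: [0.4238, -0.1128, 0.2204]
ee_rot: [[-0.877, -0.124, 0.465], [-0.109, 0.992, 0.059], [-0.469, 0.001, -0.883]]
ft_force: [0.7, -0.4, -2.5]
opening: 0.0173
```

{"name": "play_rows", "arguments": {"deltas": [{"rotation": [0.013,0,0.024],"slide": [13,-31,-7],"fingers": -1},{"rotation": [0.025,0,0.048],"slide": [25.7,-62.5,-13.7],"fingers": -1},{"rotation": [0.038,0,0.072],"slide": [38.5,-94,-20.5],"fingers": -1},{"rotation": [0.049,0,0.091],"slide": [49,-119,-26],"fingers": -1},{"rotation": [0.055,0,0.104],"slide": [56,-136,-30],"fingers": -1}]}}

```text
clock: 12.62
eef_pos: [0.3775, -0.256, 0.2203]
ee_rot: [[-0.883, -0.005, 0.469], [-0.004, 1.0, 0.004], [-0.469, 0.002, -0.883]]
ft_force: [0.2, 0.3, -2.3]
opening: 0.0178
```

{"name": "play_rows", "arguments": {"deltas": [{"rotation": [0.003,0,0.005],"slide": [2,-7,-1],"fingers": -1},{"rotation": [0.003,0,0.005],"slide": [2,-7,-1],"fingers": -1}]}}

```text
clock: 12.88
eef_pos: [0.3761, -0.2617, 0.2208]
ee_rot: [[-0.883, -0.001, 0.469], [0.0, 1.0, 0.002], [-0.469, 0.002, -0.883]]
ft_force: [0.1, 0.4, -3.2]
opening: 0.0176
```

Run:
```python
from g import *
o,e,s=slice_now();print(s["clock"],o,s["ft_force"],s["torque"],e,s["opening"],s["q"])
S=r.grab_frame("side")
m,c,a=mask(S,"cookie",(240,100,300,190))
cv2.imwrite("pics/hover.png",cv2.resize(S[90:190,210:350],(700,500),interpolation=cv2.INTER_CUBIC)[:,:,::-1])
tip=np.array([.53,-.262,0])
seq=[]
p0=o+RS(e[0],e[1])@[.1,0,0]
for f,z,pit in((.2,None,-6),(.5,None,-2),(.8,None,3),(1,.062,8),(1,.052,12)):
    t=p0+(np.array([.53,-.262,.06])-p0)*f; 
    if z:t[2]=z
    seq.append(tipz(t,0,pit))
rows(cur(),seq); print(p0)
```

```text
12.875 [ 0.43371046 -0.26166078  0.19508168] [ 0.11077629  0.38440015 -3.21710899] [ 0.09436224  0.51387894 -0.02125758] [ 0.02988899 -8.00035544  0.0883891 ] 0.017585907442194224 [-0.90646145 -0.07925244  2.23638897  0.57177865  0.75461089 -2.85488448]
[0.002, 0.035, 0.0] [11.6, -0.4, 21.5]
[0.002, 0.105, 0.001] [26.9, -0.6, 51.7]
[0.002, 0.192, 0.001] [39.6, -0.7, 80.4]
[0.002, 0.279, 0.001] [43.3, -0.8, 95.2]
[0.002, 0.349, 0.001] [39.6, -0.9, 97.0]
[ 0.53273716 -0.26160912  0.2089996 ]
```

View pics/hover.png

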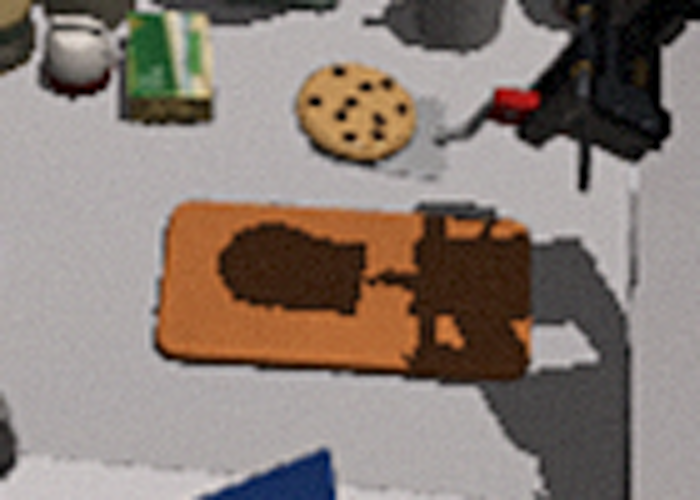

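The cookie still sits on the blade at (355,112) in the crop, and its shadow falls within the board. I lower, easing the pitch toward nose-down.

{"name": "play_rows", "arguments": {"deltas": [{"rotation": [0,0.02,0],"slide": [6,0,10],"fingers": -1},{"rotation": [0,0.07,0],"slide": [18,0,33],"fingers": -1},{"rotation": [0,0.14,0],"slide": [32,0,62],"fingers": -1},{"rotation": [0,0.21,0],"slide": [40,0,83],"fingers": -1},{"rotation": [0,0.279,0],"slide": [43,-0.5,95],"fingers": -1}]}}

```text
clock: 13.55
eef_pos: [0.3829, -0.2609, 0.1156]
ee_rot: [[-0.979, -0.003, 0.205], [-0.002, 1.0, 0.002], [-0.205, 0.002, -0.979]]
ft_force: [-0.5, 0.2, -2.6]
opening: 0.0179
```

Run:
```python
from g import *
o,e,s=slice_now();print(s["clock"],o,s["ft_force"],s["torque"],e,s["opening"],s["q"])
p0=o+RS(e[0],e[1])@[.1,0,0];print(p0)
seq=[tipz([.53,-.262,z],0,p) for z,p in((.052,11),(.044,14),(.037,17),(.032,20),(.030,22))]
rows(cur(),seq)
seq2=[tipz([x,-.262,z],0,p) for x,z,p in((.53,.029,25),(.53,.027,28),(.53,.025,31),(.528,.023,33),(.522,.021,33))]
print();rows(seq[-1],seq2)
seq3=[tipz([x,-.262,.0185],0,33) for x in(.512,.500,.488,.476,.464)]
print();rows(seq2[-1],seq3)
```

```text
13.55 [ 0.43109658 -0.26068948  0.07485146] [-0.4839564   0.19722899 -2.60475662] [0.00455413 0.29221883 0.0101538 ] [0.16428161 8.1683299  0.09215635] 0.01793185242008015 [-0.70596688  0.16319158  2.18122025  0.22354596  0.65257039 -2.44732316]
[ 0.53008167 -0.26040566  0.06064328]
[0.002, 0.049, 0.002] [-2.5, -1.1, 2.0]
[0.002, 0.102, 0.002] [-5.7, -1.1, 3.2]
[0.002, 0.154, 0.002] [-9.5, -1.1, 3.7]
[0.002, 0.206, 0.002] [-14.1, -1.2, 2.6]
[0.002, 0.241, 0.002] [-17.5, -1.2, 0.7]

[0.0, 0.052, 0.0] [-4.6, 0.0, -5.8]
[0.0, 0.105, 0.0] [-9.6, 0.0, -10.4]
[0.0, 0.157, 0.0] [-14.9, 0.0, -14.7]
[0.0, 0.192, 0.0] [-16.7, 0.0, -16.7]
[0.0, 0.192, 0.0] [-10.8, 0.0, -14.5]

[0.0, 0.0, 0.0] [9.2, 0.0, 4.7]
[0.0, 0.0, 0.0] [20.9, 0.0, 7.4]
[0.0, 0.0, 0.0] [32.6, 0.0, 10.1]
[0.0, 0.0, 0.0] [44.3, 0.0, 12.8]
[0.0, 0.0, 0.0] [56.0, 0.0, 15.5]
```

{"name": "play_rows", "arguments": {"deltas": [{"rotation": [0,0.049,0.002],"slide": [-2.5,-1,2],"fingers": -1},{"rotation": [0,0.102,0.002],"slide": [-5.7,-1,3.2],"fingers": -1},{"rotation": [0,0.154,0.002],"slide": [-9.5,-1,3.7],"fingers": -1},{"rotation": [0,0.206,0.002],"slide": [-14,-1,2.6],"fingers": -1},{"rotation": [0,0.241,0.002],"slide": [-17.5,-1,0.7],"fingers": -1}]}}

```text
clock: 14.18
eef_pos: [0.4012, -0.2623, 0.1198]
ee_rot: [[-0.999, -0.001, -0.032], [-0.001, 1.0, 0.001], [0.032, 0.001, -0.999]]
ft_force: [-0.4, -0.6, -2.5]
opening: 0.0176
```

Run:
```python
from g import *
o,e,s=slice_now();print(s["clock"],o,s["ft_force"],s["torque"],e,o+RS(e[0],e[1])@[.1,0,0])
S=r.grab_frame("side")
cv2.imwrite("pics/pre_rel.png",cv2.resize(S[110:180,230:330],(700,490),interpolation=cv2.INTER_CUBIC)[:,:,::-1])
```

```text
14.175 [ 0.4384771  -0.26227935  0.06885722] [-0.39132705 -0.62311306 -2.49420621] [ 0.0205257  -0.04682626 -0.06071511] [ 0.06815028 21.82805964  0.03525449] [ 0.53130741 -0.26216894  0.03167497]
```

View pics/pre_rel.png

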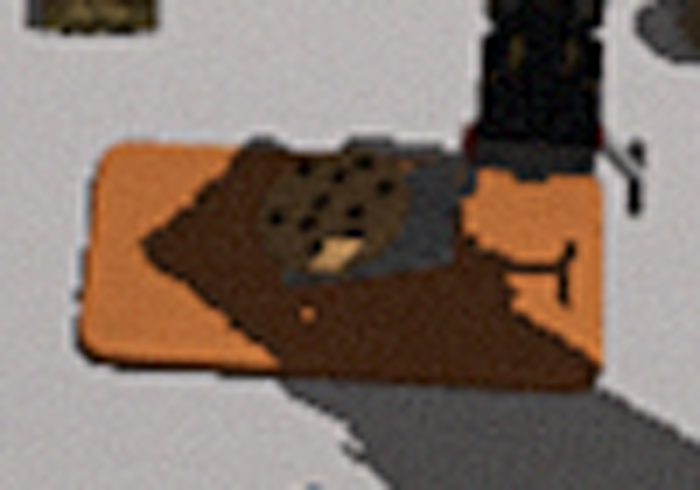

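The cookie, at about (335,215) in the crop, still holds at 22°. I tip further so that its front edge comes down on the board.

{"name": "play_rows", "arguments": {"deltas": [{"rotation": [0,0.052,0],"slide": [-4.6,0,-5.8],"fingers": -1},{"rotation": [0,0.105,0],"slide": [-9.6,0,-10.4],"fingers": -1},{"rotation": [0,0.157,0],"slide": [-15,0,-14.7],"fingers": -1},{"rotation": [0,0.192,0],"slide": [-16.7,0,-16.7],"fingers": -1},{"rotation": [0,0.192,0],"slide": [-15,0,-15],"fingers": -1}]}}

```text
clock: 14.85
eef_pos: [0.4168, -0.2626, 0.1342]
ee_rot: [[-0.976, -0.001, -0.22], [-0.001, 1.0, 0.001], [0.22, 0.001, -0.976]]
ft_force: [0.5, 0.7, -2.7]
opening: 0.0173
```

Run:
```python
from g import *
o,e,s=slice_now();print(s["clock"],o,s["ft_force"],s["torque"],e,o+RS(e[0],e[1])@[.1,0,0],s["q"][5])
S=r.grab_frame("side")
cv2.imwrite("pics/rel.png",cv2.resize(S[110:180,230:330],(700,490),interpolation=cv2.INTER_CUBIC)[:,:,::-1])
```

```text
14.85 [ 0.4437385  -0.26253106  0.07716455] [ 0.53309758  0.67009429 -2.72497472] [ 0.04281022 -0.26228634  0.01208863] [ 0.08431514 32.68594727  0.05455608] [ 0.52790273 -0.2624072   0.02316116] -2.003261069277906
```

View pics/rel.png

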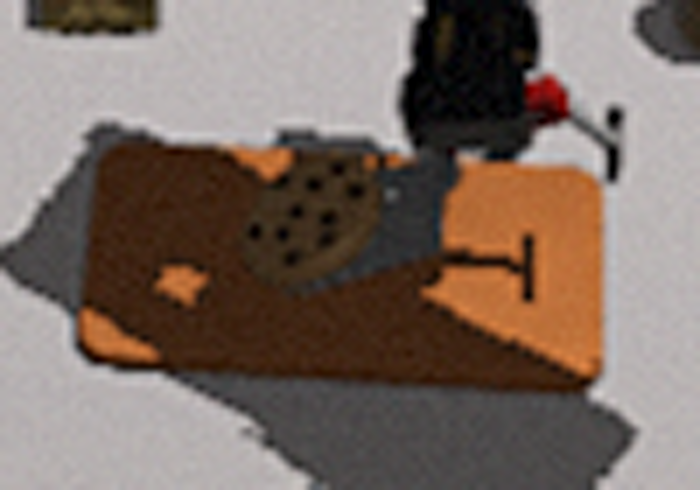

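The cookie is sliding forward and its front edge is coming down onto the board. I lower the tip to just above the board and withdraw.

{"name": "play_rows", "arguments": {"deltas": [{"rotation": [0,0,0],"slide": [3.2,0,3.8],"fingers": -1},{"rotation": [0,0,0],"slide": [15,0,6.4],"fingers": -1},{"rotation": [0,0,0],"slide": [26.7,0,9],"fingers": -1},{"rotation": [0,0,0],"slide": [38.4,0,11.7],"fingers": -1},{"rotation": [0,0,0],"slide": [50,0,14.4],"fingers": -1}]}}

```text
clock: 15.52
eef_pos: [0.3629, -0.2632, 0.132]
ee_rot: [[-0.975, 0.001, -0.22], [0.001, 1.0, 0.001], [0.22, 0.001, -0.975]]
ft_force: [-0.5, 0.6, -2.6]
opening: 0.0175
```

Run:
```python
from g import *
o,e,s=slice_now();print(s["clock"],o,s["ft_force"],s["torque"],e,o+RS(e[0],e[1])@[.1,0,0],s["q"])
S=r.grab_frame("side")
cv2.imwrite("pics/rel2.png",cv2.resize(S[110:180,230:330],(700,490),interpolation=cv2.INTER_CUBIC)[:,:,::-1])
```

```text
15.525 [ 0.38985958 -0.2631584   0.07493731] [-0.48502474  0.62283488 -2.59610676] [ 0.0783054  -0.17325671 -0.01329219] [-3.09193564e-02  3.27193145e+01  4.62757870e-02] [ 0.47399243 -0.26320381  0.02088491] [-0.54042324  0.29575943  1.95090186 -0.12726562  1.08989883 -2.04034907]
```

View pics/rel2.png

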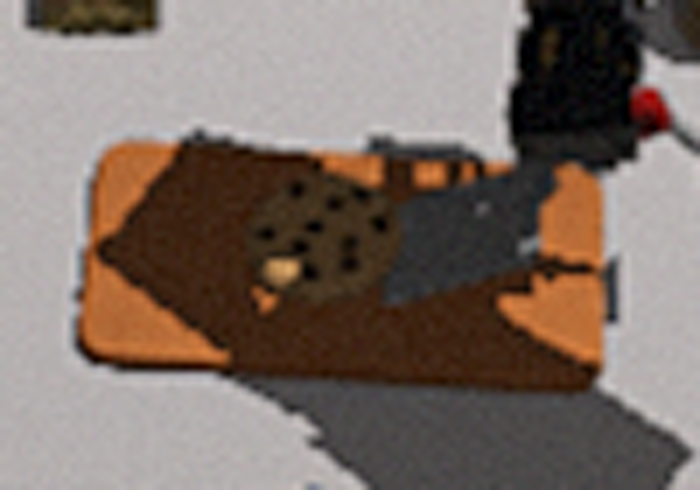

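The cookie is nearly flat on the board, its right rim just at the blade's front edge. I keep withdrawing, then lift clear.

{"name": "play_rows", "arguments": {"deltas": [{"rotation": [0,0,0],"slide": [12,0,2.6],"fingers": -1},{"rotation": [0,0,0],"slide": [23.5,0,5.3],"fingers": -1},{"rotation": [0,0,0],"slide": [35,0,7.5],"fingers": -1},{"rotation": [0,0,0],"slide": [47,0,9.5],"fingers": -1},{"rotation": [0,0,0],"slide": [48,0,8],"fingers": -1}]}}

```text
clock: 16.2
eef_pos: [0.3144, -0.2629, 0.1347]
ee_rot: [[-0.975, 0.001, -0.221], [0.001, 1.0, 0.001], [0.221, 0.001, -0.975]]
ft_force: [-0.1, -0.1, -2.2]
opening: 0.0181
```

{"name": "play_rows", "arguments": {"deltas": [{"rotation": [0,0,0],"slide": [4,0,-20],"fingers": -1},{"rotation": [0,0,0],"slide": [11,0,-50],"fingers": -1},{"rotation": [0,0,0],"slide": [20,0,-90],"fingers": -1},{"rotation": [0,0,0],"slide": [28,0,-130],"fingers": -1},{"rotation": [0,0,0],"slide": [28,0,-130],"fingers": -1}]}}

```text
clock: 16.82
eef_pos: [0.3185, -0.2643, 0.2702]
ee_rot: [[-0.977, 0.001, -0.215], [0.001, 1.0, -0.002], [0.215, -0.002, -0.977]]
ft_force: [0.4, -0.4, -2.1]
opening: 0.0176
```

Run:
```python
from g import *
o,e,s=slice_now();print(s["clock"],o,s["ft_force"],e,s["q"])
F=tool([.495,.311,.0],-17,0); print(F[0])
c=cur()
# way: level over x~.36, swing to y=0, then above original spot
A=tool([.44,-.10,.24],0,10); B=tool([.46,.13,.24],-5,0); C=tool([.495,.311,.15],-17,0)
go(c,A);go(A,B);go(B,C);go(C,tool([.495,.311,.004],-17,0))
```

```text
16.825 [ 0.34567268 -0.26441029  0.21326791] [ 0.44678666 -0.3861455  -2.08966173] [-0.12200265 32.44231291 -0.16859928] [-0.59026877  0.06912113  1.88607079 -0.1247105   1.36796771 -2.12395863]
[0.44383615 0.32664236 0.03344584]
rot [-0.002 -0.392 -0.001] slide [-70.1 164.3 -28.2] -> tcp [ 0.393 -0.1    0.282]
rot [ 0.023 -0.174  0.084] slide [-11.9 234.7  11. ] -> tcp [0.407 0.135 0.273]
rot [ 0.072 -0.     0.197] slide [ 11.7 194.5  91.5] -> tcp [0.444 0.327 0.183]
rot [0. 0. 0.] slide [ 49.9   0.  137.2] -> tcp [0.444 0.327 0.037]
```

{"name": "play_rows", "arguments": {"deltas": [{"rotation": [0,-0.08,0],"slide": [-14,33,-6],"fingers": -1},{"rotation": [0,-0.2,0],"slide": [-35,80,-14],"fingers": -1},{"rotation": [0,-0.3,0],"slide": [-55,125,-21],"fingers": -1},{"rotation": [0,-0.392,0],"slide": [-70,164,-28],"fingers": -1},{"rotation": [0,-0.392,0],"slide": [-70,164,-28],"fingers": -1}]}}

```text
clock: 17.45
eef_pos: [0.3902, -0.0972, 0.2785]
ee_rot: [[-0.986, -0.002, 0.169], [-0.002, 1.0, 0.002], [-0.169, 0.002, -0.986]]
ft_force: [-0.5, 0.2, -2.0]
opening: 0.0175
```

{"name": "play_rows", "arguments": {"deltas": [{"rotation": [0.005,-0.04,0.02],"slide": [-3,50,2],"fingers": -1},{"rotation": [0.01,-0.09,0.045],"slide": [-6,110,5],"fingers": -1},{"rotation": [0.018,-0.13,0.065],"slide": [-9,170,8],"fingers": -1},{"rotation": [0.023,-0.174,0.084],"slide": [-12,220,11],"fingers": -1},{"rotation": [0.023,-0.174,0.084],"slide": [-12,235,11],"fingers": -1}]}}

```text
clock: 18.08
eef_pos: [0.4041, 0.1386, 0.2696]
ee_rot: [[-0.939, 0.083, 0.335], [0.078, 0.997, -0.029], [-0.336, -0.001, -0.942]]
ft_force: [0.0, -0.7, -2.1]
opening: 0.0175
```

{"name": "play_rows", "arguments": {"deltas": [{"rotation": [0.02,0,0.05],"slide": [3,50,10],"fingers": -1},{"rotation": [0.04,0,0.11],"slide": [7,110,35],"fingers": -1},{"rotation": [0.06,0,0.16],"slide": [10,165,65],"fingers": -1},{"rotation": [0.072,0,0.197],"slide": [12,194,91],"fingers": -1},{"rotation": [0.072,0,0.197],"slide": [12,194,91],"fingers": -1}]}}

```text
clock: 18.7
eef_pos: [0.4411, 0.3277, 0.1774]
ee_rot: [[-0.902, 0.292, 0.318], [0.273, 0.956, -0.104], [-0.335, -0.007, -0.942]]
ft_force: [-0.9, 0.6, -1.5]
opening: 0.018
```

Run:
```python
from g import *
o,e,s=slice_now();print(s["clock"],o,s["ft_force"],e,s["q"],s["opening"])
for n,b in(("top",(290,165,345,250)),("side",(240,115,320,175))):
    I=r.grab_frame(n); h,sa,v=[x.astype(int) for x in cv2.split(cv2.cvtColor(I,cv2.COLOR_RGB2HSV))]
    m,c,a=mask(I,"board",b); print(n,"board",plane(n,c,.016).round(3),a)
    x0,y0,x1,y1=b; pts=I[y0:y1,x0:x1]; k=((h>10)&(h<24)&(sa>60)&(sa<185)).astype(np.uint8); q=np.zeros_like(k);q[y0+3:y1-3,x0+3:x1-3]=k[y0+3:y1-3,x0+3:x1-3]
    nn,l,st,ce=cv2.connectedComponentsWithStats(q); j=1+np.argmax(st[1:,4]); print("cookie?",st[j],ce[j],plane(n,ce[j],.032).round(3))
go(cur(),tool([.495,.311,.004],-17,0)); C=tool([.495,.311,.004],-17,0)
go(C,tool([.495,.311,.0],-17,0))
```

```text
18.7 [0.49191047 0.31193806 0.1435336 ] [-0.86660725  0.61720661 -1.51836301] [-16.96330037   0.44242899  -0.4184255 ] [ 0.83787631  0.21319024  1.97320753 -0.41708867  0.85704393 -0.17826994] 0.01804605966681014
top board [ 0.492 -0.261  0.016] 1791
cookie? [ 299  176   36   65 2154] [316.36861653 208.14298979] [ 0.492 -0.26   0.032]
side board [ 0.497 -0.255  0.016] 2008
cookie? [ 243  130   73   36 1981] [279.60726906 147.65270066] [ 0.495 -0.247  0.032]
rot [-0.005 -0.006  0.001] slide [ 45.6   2.  134.9] -> tcp [0.444 0.327 0.037]
rot [0. 0. 0.] slide [1.4 0.  3.8] -> tcp [0.444 0.327 0.033]
```

{"name": "play_rows", "arguments": {"deltas": [{"rotation": [-0.005,-0.006,0.001],"slide": [10,1,28],"fingers": -1},{"rotation": [-0.005,-0.006,0.001],"slide": [25,2,75],"fingers": -1},{"rotation": [-0.005,-0.006,0.001],"slide": [38,2,113],"fingers": -1},{"rotation": [-0.005,-0.006,0.001],"slide": [45.5,2,134],"fingers": -1},{"rotation": [-0.005,-0.006,0.001],"slide": [45.5,2,134],"fingers": -1}]}}

```text
clock: 19.42
eef_pos: [0.4439, 0.3264, 0.0393]
ee_rot: [[-0.898, 0.293, 0.328], [0.276, 0.956, -0.099], [-0.342, 0.001, -0.94]]
ft_force: [-0.3, -0.1, -1.8]
opening: 0.0177
```

{"name": "play_rows", "arguments": {"deltas": [{"rotation": [0,0,0],"slide": [0.7,0,1.9],"fingers": -1},{"rotation": [0,0,0],"slide": [0.7,0,1.9],"fingers": -1}]}}

```text
clock: 19.68
eef_pos: [0.4449, 0.3287, 0.0391]
ee_rot: [[-0.897, 0.293, 0.33], [0.277, 0.956, -0.096], [-0.344, 0.005, -0.939]]
ft_force: [0.1, 0.7, -2.2]
opening: 0.0177
```

Run:
```python
from g import *
o,e,s=slice_now();print(s["clock"],o,s["ft_force"],s["torque"],e,s["opening"]); go(cur(),tool(o-[0,0,.001],e[0],e[1]))
```

```text
19.675 [0.49619307 0.31318247 0.0057969 ] [ 0.12224669  0.71157665 -2.21069169] [0.15017425 0.21083077 0.02994074] [-17.01294488  -0.11517482   0.31435918] 0.01773408222984092
rot [ 0.005 -0.    -0.002] slide [0.3 0.2 0.9] -> tcp [0.445 0.329 0.038]
```

{"name": "play_rows", "arguments": {"deltas": [{"rotation": [0,0,0],"slide": [1,0,2.8],"fingers": -1},{"rotation": [0,0,0],"slide": [1,0,2.8],"fingers": -1},{"rotation": [0,0,0],"slide": [1,0,2.8],"fingers": -1}]}}

```text
clock: 20.05
eef_pos: [0.4442, 0.3284, 0.0348]
ee_rot: [[-0.898, 0.292, 0.329], [0.276, 0.956, -0.097], [-0.343, 0.004, -0.939]]
ft_force: [0.0, 1.2, -2.4]
opening: 0.0174
```

{"name": "play_rows", "arguments": {"deltas": [{"rotation": [0,0,0],"slide": [0.4,0,1],"fingers": -1},{"rotation": [0,0,0],"slide": [0.4,0,1],"fingers": -1}]}}

```text
clock: 20.3
eef_pos: [0.4443, 0.3285, 0.0337]
ee_rot: [[-0.898, 0.292, 0.329], [0.276, 0.956, -0.097], [-0.343, 0.004, -0.939]]
ft_force: [-0.2, 0.2, -1.2]
opening: 0.0177
```

{"name": "play_rows", "arguments": {"deltas": [{"rotation": [0,0,0],"slide": [0.4,0,1],"fingers": -1},{"rotation": [0,0,0],"slide": [0.4,0,1],"fingers": -1}]}}

```text
clock: 20.55
eef_pos: [0.4445, 0.3286, 0.0335]
ee_rot: [[-0.898, 0.292, 0.33], [0.276, 0.956, -0.097], [-0.344, 0.004, -0.939]]
ft_force: [-4.2, -0.2, 12.1]
opening: 0.0173
```

Firm contact. I back off a little, then open.

{"name": "play_rows", "arguments": {"deltas": [{"rotation": [0,0,0],"slide": [-0.3,0,-0.7],"fingers": -1},{"rotation": [0,0,0],"slide": [-0.3,0,-0.7],"fingers": -1}], "newtons": 10}}

```text
clock: 20.8
eef_pos: [0.4443, 0.3286, 0.0335]
ee_rot: [[-0.898, 0.292, 0.329], [0.276, 0.956, -0.097], [-0.343, 0.004, -0.939]]
ft_force: [-0.5, 1.1, 2.5]
opening: 0.018
```

{"name": "play_rows", "arguments": {"deltas": [{"rotation": [0,0,0],"slide": [0,0,0],"fingers": 1},{"rotation": [0,0,0],"slide": [0,0,0],"fingers": 1},{"rotation": [0,0,0],"slide": [0,0,0],"fingers": 1},{"rotation": [0,0,0],"slide": [0,0,0],"fingers": 1},{"rotation": [0,0,0],"slide": [0,0,0],"fingers": 1}]}}

```text
clock: 21.42
eef_pos: [0.4442, 0.3284, 0.0333]
ee_rot: [[-0.898, 0.292, 0.329], [0.276, 0.956, -0.097], [-0.343, 0.004, -0.939]]
ft_force: [-0.6, 0.3, -1.0]
opening: 0.066
```

{"name": "play_rows", "arguments": {"deltas": [{"rotation": [0,0,0],"slide": [0,0,0],"fingers": 1},{"rotation": [0,0,0],"slide": [0,0,-20],"fingers": 1},{"rotation": [0,0,0],"slide": [0,0,-60],"fingers": 1},{"rotation": [0,0,0],"slide": [0,0,-120],"fingers": 1},{"rotation": [0,0,0],"slide": [0,0,-180],"fingers": 1}]}}

```text
clock: 22.05
eef_pos: [0.3841, 0.3457, 0.2039]
ee_rot: [[-0.898, 0.292, 0.328], [0.276, 0.956, -0.097], [-0.342, 0.003, -0.94]]
ft_force: [0.9, 0.5, 0.5]
opening: 0.0919
```

{"name": "play_rows", "arguments": {"deltas": [{"rotation": [0,0,0],"slide": [20,0,-60],"fingers": 1},{"rotation": [0,0,0],"slide": [40,0,-120],"fingers": 1},{"rotation": [0,0,0],"slide": [40,0,-120],"fingers": 1},{"rotation": [0,0,0],"slide": [40,0,-120],"fingers": 1}]}}

```text
clock: 22.55
eef_pos: [0.3094, 0.3683, 0.3011]
ee_rot: [[-0.898, 0.292, 0.329], [0.275, 0.957, -0.097], [-0.343, 0.004, -0.939]]
ft_force: [0.2, -0.5, -0.6]
opening: 0.0922
```

Run:
```python
from g import *
s=r.state();print(s["clock"],s["eef_pos"],s["ft_force"],s["opening"])
T=r.grab_frame("top");S=r.grab_frame("side")
a=cv2.resize(T[165:245,170:350],(800,356),interpolation=cv2.INTER_CUBIC)
o=np.zeros((596,800,3),np.uint8);o[:356]=a
b=cv2.resize(S[115:175,235:325],(360,240),interpolation=cv2.INTER_CUBIC);o[356:,:360]=b
b=cv2.resize(S[170:310,220:330],(189,240),interpolation=cv2.INTER_CUBIC);o[356:,400:589]=b
cv2.imwrite("pics/fin.png",o[:,:,::-1])
```

```text
22.55 [0.30942677 0.36831018 0.30114977] [ 0.22461407 -0.51539267 -0.61164974] 0.09219511926003221
```

View pics/fin.png

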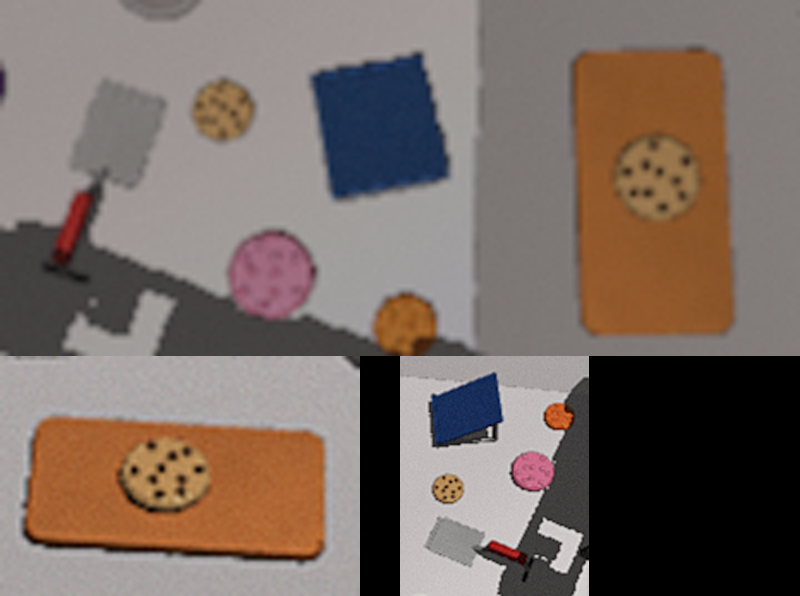

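The cookie lies chips up and flat, wholly on the board, at (657,177) in the top crop. The slice stands free at (115,135) to (70,255), and the other things are in place.

```bash
python3 -c "
from station import r
print(r.finish_job())"
```

```text
the job is handed in; nothing more can be done
None
```

The job is done and handed in; the last reading before that was at 22.6 s of the 72 s allowed. No verdict is reported back.

**What I did:** I gripped the slice, felt for the deck, slid the blade under the cookie and levelled it off the stand. I then carried the cookie to the board, let it slide off at about 33°, and stood the slice back near where it started.

**What the last pictures showed:** Both views show the cookie chips up and wholly on the board. It looks flat. The slice stands free on the worktop, well clear of the board, with the gripper open and about 0.3 m up. The stand, the look-alikes and the board look unmoved; the other bystanders were mostly outside the last crops.

**Where checks disagreed or failed:**
- **Deck contact:** the deck was felt about 0.7 mm lower than the cameras gave. I first read that contact as the deck's near edge, but allowing for the force sensor's offset put it at the blade tip.
- **Cookie shift:** the cookie slid a few mm forward on the blade during levelling and stayed on.
- **Set-down force:** setting the slice down peaked at about 14 N, so I backed off before opening.
- **Cookie position:** the colour mask for the cookie also caught the board, so I judged its final position by eye.

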